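# Load the kitting tray onto the marked rails of the bench rack

## Task

The coloured tag in the white frame of the order board says which rail pair of the bench rack is to be used: pick up the kitting tray by its blue handle, keep it level, and slide it into the rail pair of that colour. Feel your way: push it gently fully home until the orange bar at the back has been pressed against its stop, never forcing the rack, then let go of the tray and draw the hand clear. Leave everything else on the bench where it is.

Things in the scene. Friction and masses are not known exactly. Their poses are not given: they have to be found in the camera images.
- rack: Open rack fixed to the bench: blue base plate 160 x 236 x 10 mm, four aluminium posts, 240 mm tall, three rail pairs one above the other. Origin: centre of its underside, on the table; x points from the mouth to the back (the tray goes in along +x, handle last), y left, z up. It takes no more than 25 N from the tray and 10 N from the hand; keep well below.
- rails_red (a point): Lowest (red) rail pair; the point is midway between the two rails, at the mouth, at the height of the ledges the sheet lies on: 70 mm before (-x) and 60 mm above the rack's origin. Rails of all pairs: 140 mm long, channels open to the inside, 10 mm high inside under a 4 mm upper lip; side walls at y = -93 and +93 mm; ledges and lips reach inwards to 78 mm from the middle.
- rails_yellow (a point): Middle (yellow) rail pair, the same point as for the red one: 70 mm before and 120 mm above the rack's origin. Same axes as the rack. The rack's posts stand outside the rails and do not stick out past the mouth.
- rails_green (a point): Top (green) rail pair, the same point: 70 mm before and 180 mm above the rack's origin. Same axes as the rack.
- bar (a joint): Orange upright bar at the rack's back, in the middle, 24 mm wide, up to 225 mm high: meets the tray on any rails. Value: pressed-in depth, 0 at the start, 0.008 m at its hard rubber stop; moves along the rack's +x against 4 N of friction, stays where left. It is set anew each time: its unpressed face stands 42 to 72 mm behind (x) the rack's origin, exactly where is not told: feel for it.
- tray_sheet (a point): Kitting tray: aluminium sheet 130 (x) by 180 (y) mm, 4 mm thick, low grey pocket walls on it (up to 14 mm above its underside, within 72 mm of the middle line); 0.2 to 0.33 kg. The point is the centre of the sheet; x points from the handle to the leading edge (65 mm ahead of the point), z up. A neck 40 mm wide joins it to the handle at -x. It lies on a black mat 3 mm thick.
- tray_handle (a point): Blue upright grip of the tray, 14 mm thick along the tray's x, 60 mm wide along y, from the sheet's underside to 50 mm above it. The point is in its middle, 30 mm above the tray's underside, 140 mm behind tray_sheet (tray's -x) and 28 mm above it; same axes. Grasp from above, fingers closing along x.
- next_place (a point): Order board: flat black board 200 x 70 x 8 mm fixed on the table; this point is the centre of its white square frame (54 mm), on the board's top. The tag in this frame is the order.
- tag_red: red square tag, 30 x 30 x 12 mm, fixed on the order board (it stays there); origin at the centre of its underside. One of the three tags stands in the white frame, the other two on the rest of the board.
- tag_yellow: yellow square tag, 30 x 30 x 12 mm, fixed on the order board (it stays there); origin at the centre of its underside. One of the three tags stands in the white frame, the other two on the rest of the board.
- tag_green: green square tag, 30 x 30 x 12 mm, fixed on the order board (it stays there); origin at the centre of its underside. One of the three tags stands in the white frame, the other two on the rest of the board.
- red_bin: red open parts bin, 160 x 105 x 80 mm; bystander, leave alone. Origin at the centre of its underside.
- yellow_bin: yellow open parts bin, 100 x 100 x 70 mm; bystander, leave alone. Origin at the centre of its underside.
- driver: screwdriver lying on the table; bystander, leave alone. Origin at its middle, at table height.
- pliers: green-handled pliers lying on the table, about 150 mm long; bystander, leave alone. Origin at its middle, at table height.
Things that resemble listed ones, but are neither listed nor needed, are in the scene too. What is shaped like the part that bears next_place but pink is not meant.

How it is judged:
By the outcome, as a careful person would: the job done as asked, in the order asked, and still so for the second after the job is handed in, with the robot touching nothing.
It also fails if it takes over 58 s, if anything falls off the work surface, if the arm or the gripper's body presses on something with over 40 N, if the wrist force passes 120 N, or if a joint passes its speed limit or range.

## Robot

A 6-joint arm with a two-finger parallel gripper is mounted at the origin on the work surface. World frame = base frame: x ahead of the robot, y to its left, z up, the work surface at z = 0. Lengths are in m, angles in rad, forces in N, time in s.
With the tool pointing down it reaches from about 0.35 to 0.8 m from the base axis. Payload 7.3 kg.
Tool frame: the origin (TCP) lies at the centre of the arm's flange, where the gripper is bolted on; the fingertips stand 173 mm ahead of it and the grasp point (between the pads) lies 155 mm ahead of it (tips_ahead is the distance from the TCP to the fingertips, in m); z points along the fingers, y is the direction in which the jaws open and shut (so a half turn about z gives the same grasp; the last joint's range is limited). The gripper opens to 85 mm and grips with 20 to 120 N. Pads are 22 mm wide; open, the fingers measure 114 mm over their backs; the gripper's body (76 mm by 85 mm) begins 54 mm behind the grasp point. The pads swing forward as they close: fully open they stand 13 mm farther back than shut.
Start: joints at [1.119, 0.342, 1.524, -0, 1.275, -0.146], TCP at [0.158, 0.501, 0.405] pointing down, gripper open.
Joint ranges: [-2.53, 2.53], [-0.77, 2.02], [0.04, 2.7], [-1, 4.14], [0.28, 2.66], [-3.11, 3.11]. Speed limits (rad/s): [2.57, 2.57, 3.14, 3.14, 3.14, 3.14].

## Interface

Orientations are given as a rotation vector (axis times angle).
In Python, from plant import sense, read_camera, hand_in, tips_ahead gives the robot as it stands. The module is installed in compiled form; this text tells all that it offers.
- The arm moves only by the tool servo_tool, never from a script. Its argument "series" is one flat list of numbers, 5 for each row, row after row: the gripper command: -1 is fully open, 1 is shut, values between are in proportion, then the shift along the world's x, y, z in units of 30 mm (1.0 is 30 mm), then the turn about the world's z in units of 5 degrees (1.0 is 5 degrees). A call has 1 to 10 rows; each row shifts and turns the pose as measured when the row begins; what a row does not reach is not made up. A row lasts 1/8 s, in which the tool goes at most 62.5 mm and 10.7 degrees, less where a joint would pass 70% of its speed; a pose out of reach is approached as far as the arm can. A call is refused whole if a number of a shift passes 1 or a number of a turn 1, either way. A call with a gripper value outside its range is refused whole. The fingers move at their own pace and stop on an object; the grip force is fixed at half the most. Time passes only in rows, so rows that do not move let the fingers close. It gives the time, the measured TCP pose, the force and the opening at its end, in the units of the state.
- sense(): the state, without advancing time (a new reading comes with each control period).
- read_camera(name): name is "scene" or "side" or "wrist"; returns a dict with "frame" (400x640x3 uint8, blue, green, red), "range_z" (400x640 float32, m along the optical axis (not along the pixel's ray), 0 where there is no reading), "fx", "fy", "cx", "cy" (pixels), "D" ([k1, k2, p1, p2, k3] as OpenCV has them; the pictures are not rectified), "world_to_cam" (4x4, takes a point from world to camera coordinates). Camera axes: x right, y down, z forward; pixel columns grow to the right and rows downward; lengths in m; the calibration is good to about 2 mm. A picture is of the moment at which its call begins.
- hand_in(): hands the job in, once; it reports no verdict.
The state is a dict: "time": time; "joints": joint angles; "qvel": joint speeds; "tau": joint torques, N m; "eef_pos": TCP position; "eef_rot": TCP orientation; "force": force on the tool from outside, world axes, zero at the start; "moment": the same for the moment, N m; "opening": opening from 0.0 (shut) to 1.0 (fully open).
Only numpy, scipy, OpenCV 4.12 (cv2) and the standard library are available. Lean on these libraries where they do the work, as an engineer would, in place of code of your own. Each camera call takes 0.05 s, during which the arm holds its last target.

## Working session

There is one attempt and no reset: what is moved stays moved. The work goes in short steps, Python scripts to look and compute and a tool call to move; the robot and the scene stay as the last step left them, time stands still between calls to the robot, and variables do not carry over. Pictures are saved under pics/ and viewed, and the job is handed in when it is done.

Besides the shell and the picture viewer there is one more tool, called after "Call:" as name(argument=value, ...), one argument or row to a line, values as JSON. servo_tool: Moves the arm, as the interface text tells. Its arguments: {"type":"object","properties":{"series":{"type":"array","items":{"type":"number"}}},"required":["series"]}

```bash
mkdir -p pics; cat > h.py <<'E'
import numpy as np, cv2, pickle
from plant import sense, read_camera, hand_in, tips_ahead
def grab(n,tag):
    c=read_camera(n); cv2.imwrite(f'pics/{tag}.png',c['frame']); pickle.dump(c,open(f'{tag}.pkl','wb')); return c
def load(tag): return pickle.load(open(f'{tag}.pkl','rb'))
def K(c): return np.array([[c['fx'],0,c['cx']],[0,c['fy'],c['cy']],[0,0,1.]])
def rays(c,uv):
    p=cv2.undistortPoints(np.float64(uv).reshape(-1,1,2),K(c),np.float64(c['D'])).reshape(-1,2)
    T=np.linalg.inv(c['world_to_cam']); d=np.c_[p,np.ones(len(p))]@T[:3,:3].T
    return T[:3,3],d
def onplane(c,uv,z):
    o,d=rays(c,uv); return o+d*((z-o[2])/d[:,2])[:,None]
def cloud(c):
    z=c['range_z'];v,u=np.indices(z.shape)
    o,d=rays(c,np.c_[u.ravel(),v.ravel()])
    P=(o+d*z.ravel()[:,None]).reshape(*z.shape,3); P[z<=0]=np.nan; return P
def proj(c,P):
    W=c['world_to_cam']; r,_=cv2.Rodrigues(W[:3,:3]); return cv2.projectPoints(np.float64(P).reshape(-1,1,3),r,W[:3,3],K(c),np.float64(c['D']))[0].reshape(-1,2)
E
python3 - <<'E'
from h import *
for n in('scene','side','wrist'): grab(n,n+'0')
s=sense(); print({k:np.round(v,3) for k,v in s.items()},tips_ahead)
E
```

```text
{'time': np.float64(0.15), 'joints': array([ 1.119,  0.343,  1.525, -0.   ,  1.275, -0.146]), 'qvel': array([ 0.002, -0.002, -0.002,  0.003,  0.   ,  0.001]), 'tau': array([ 1.0000e-03, -4.3391e+01, -2.4615e+01, -0.0000e+00,  6.0000e-03,
        0.0000e+00]), 'eef_pos': array([0.158, 0.501, 0.404]), 'eef_rot': array([-4.780e-01, -3.105e+00,  2.000e-03]), 'force': array([-0.062, -1.082, -0.458]), 'moment': array([ 0.003, -0.017, -0.037]), 'opening': np.float64(0.999)} 0.1734
```

View pics/scene0.png

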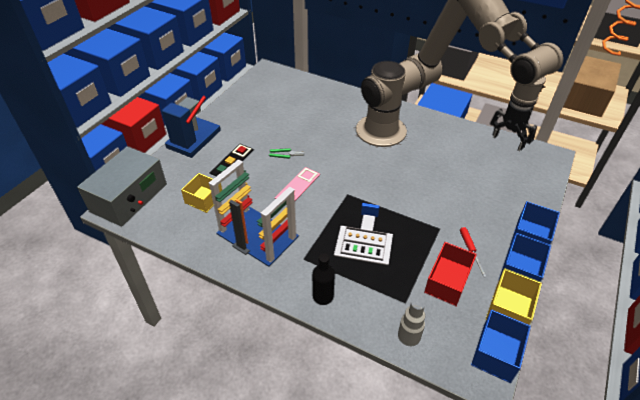

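View pics/side0.png

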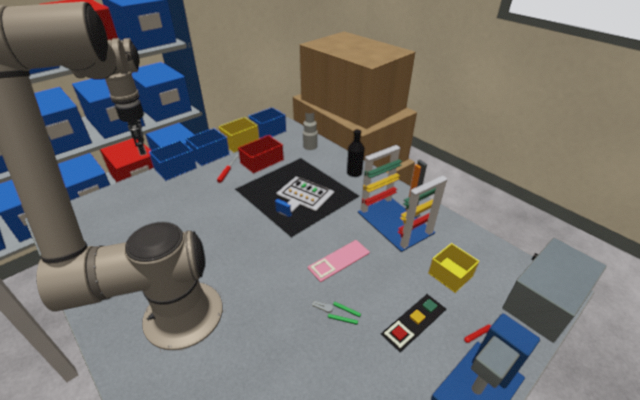

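View pics/wrist0.png

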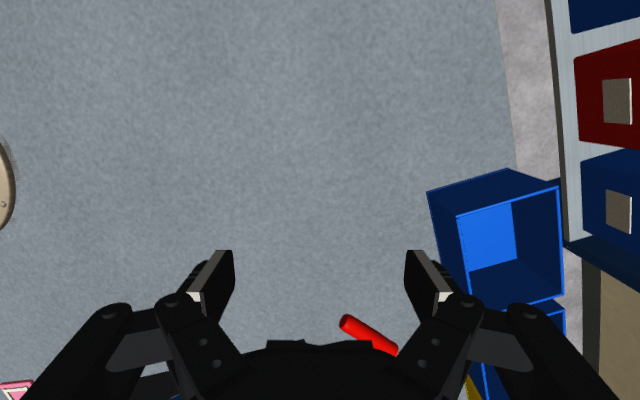

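The scene and side views show the black order board with the red tag in its white frame (side ≈(399,333), scene ≈(243,150)). The tray is on the mat at scene (363,240), and the rack is at scene (255,225). I'll zoom in to confirm the tag and measure the poses.

```bash
python3 - <<'E'
from h import *
a=load('side0')['frame']; s=load('scene0')['frame']
c1=cv2.resize(a[280:360,370:460],None,fx=4,fy=4,interpolation=cv2.INTER_CUBIC)
c2=cv2.resize(s[130:190,190:280],None,fx=4,fy=4,interpolation=cv2.INTER_CUBIC)
c3=cv2.resize(s[150:280,200:300],(400,520),interpolation=cv2.INTER_CUBIC)
c4=cv2.resize(a[140:260,340:460],(400,400),interpolation=cv2.INTER_CUBIC)
o=np.zeros((590,780,3),np.uint8)
o[:240,:360]=c2;o[240:560,:360]=c1; cv2.imwrite('pics/z1.png',o)
o=np.zeros((590,800,3),np.uint8); o[:520,:400]=c3;o[:400,400:]=c4; cv2.imwrite('pics/z2.png',o)
for n in('scene0','side0'):
    c=load(n);P=cloud(c);hsv=cv2.cvtColor(c['frame'],cv2.COLOR_BGR2HSV)
    print(n,'cam',np.linalg.inv(c['world_to_cam'])[:3,3],np.isfinite(P[...,0]).mean())
    X=P.reshape(-1,3)
    def rep(name,m):
        Q=P[m];Q=Q[np.isfinite(Q[:,0])]
        print(name,len(Q),np.round(np.median(Q,0),3),np.round(np.percentile(Q,2,axis=0),3),np.round(np.percentile(Q,98,axis=0),3)) if len(Q) else print(name,0)
    x=P
    inb=(P[...,0]>0.2)&(P[...,0]<1.)&(abs(P[...,1])<.6)&(P[...,2]>-.02)&(P[...,2]<.3)
    H,S,V=cv2.split(hsv)
    blue=inb&(H>100)&(H<130)&(S>120)&(V>50)
    n_,l,st,ce=cv2.connectedComponentsWithStats(blue.astype(np.uint8))
    for i in range(1,n_):
        if st[i,4]>30: rep(f'blue{i} {ce[i].round()}',l==i)
    wh=inb&(S<60)&(V>150)
    n_,l,st,ce=cv2.connectedComponentsWithStats(wh.astype(np.uint8))
    for i in range(1,n_):
        if st[i,4]>60: rep(f'white{i} {ce[i].round()}',l==i)
    orr=inb&(H>5)&(H<18)&(S>150)&(V>90)
    n_,l,st,ce=cv2.connectedComponentsWithStats(orr.astype(np.uint8))
    for i in range(1,n_):
        if st[i,4]>30: rep(f'orange{i} {ce[i].round()}',l==i)
E
```

```text
scene0 cam [1.61239912 0.53644968 1.33558878] 0.9952890625
blue1 [204. 139.] 85 [ 0.43  -0.596  0.028] [ 0.328 -0.599  0.019] [ 0.517 -0.59   0.037]
blue6 [370. 209.] 203 [0.47  0.151 0.035] [0.43  0.109 0.001] [0.481 0.181 0.056]
blue7 [262. 238.] 996 [ 0.741 -0.127  0.009] [ 0.652 -0.232  0.002] [ 0.822 -0.034  0.017]
blue9 [229. 233.] 205 [ 0.786 -0.238  0.01 ] [ 0.739 -0.271  0.002] [ 0.814 -0.179  0.117]
white1 [329. 243.] 37577 [ 0.713  0.05  -0.   ] [ 0.215 -0.571 -0.007] [0.941 0.589 0.01 ]
white2 [146. 167.] 65 [ 0.737 -0.592  0.13 ] [ 0.687 -0.6    0.124] [ 0.804 -0.583  0.136]
white4 [228. 180.] 106 [ 0.556 -0.394 -0.001] [ 0.51  -0.409 -0.007] [ 0.598 -0.38   0.007]
white12 [368. 222.] 177 [0.508 0.163 0.007] [0.472 0.14  0.   ] [0.547 0.187 0.016]
white14 [364. 245.] 1184 [0.604 0.192 0.007] [ 0.533  0.097 -0.   ] [0.676 0.281 0.02 ]
orange2 [242. 218.] 104 [ 0.795 -0.152  0.146] [ 0.673 -0.25   0.029] [ 0.799 -0.148  0.225]
side0 cam [-0.12161006 -0.69890031  0.90941609] 0.99578515625
blue1 [282. 207.] 197 [0.462 0.15  0.035] [0.452 0.123 0.004] [0.507 0.223 0.058]
blue
[... 296 characters left out ...]
.741 -0.046  0.242] [ 0.681 -0.062  0.237] [ 0.81  -0.03   0.244]
white36 [429. 184.] 208 [ 0.714 -0.255  0.241] [ 0.65  -0.272  0.238] [ 0.781 -0.239  0.244]
white42 [303. 198.] 315 [0.559 0.152 0.009] [0.505 0.093 0.004] [0.677 0.283 0.021]
white59 [301. 195.] 216 [0.575 0.184 0.01 ] [0.544 0.115 0.005] [0.608 0.246 0.02 ]
white140 [327. 263.] 287 [ 0.408 -0.126  0.01 ] [ 0.367 -0.17  -0.   ] [ 0.567 -0.096  0.016]
white284 [323. 305.] 97 [ 0.305 -0.244  0.011] [ 0.287 -0.263  0.002] [ 0.326 -0.214  0.014]
white316 [399. 334.] 196 [ 0.394 -0.441  0.011] [ 0.368 -0.467  0.006] [ 0.424 -0.413  0.014]
orange6 [415. 176.] 148 [ 0.789 -0.16   0.186] [ 0.785 -0.171  0.14 ] [ 0.806 -0.148  0.227]
```

View pics/z1.png

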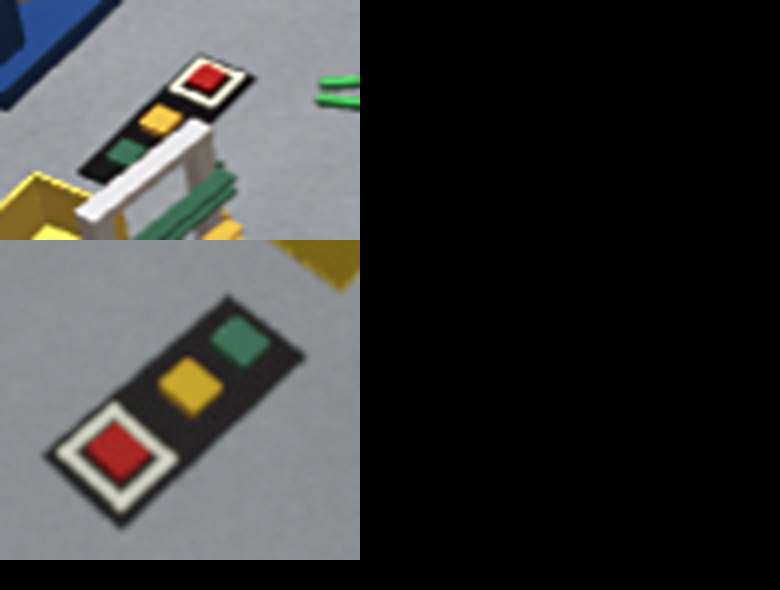

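View pics/z2.png

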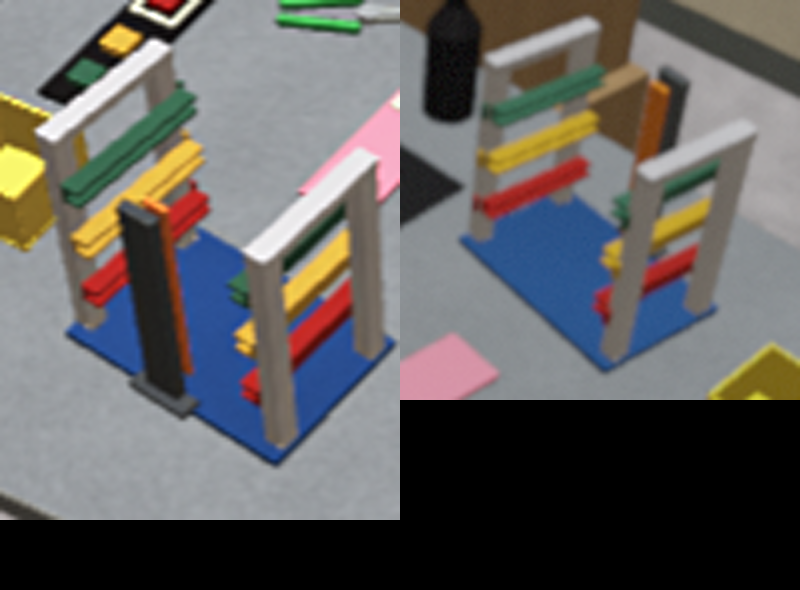

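The tag in the white frame is red, so I use the lowest (red) rails. Next I measure the rack from its beam tops and base plate, and the tray from its sheet and handle.

```bash
cat > m.py <<'E'
from h import *
def rect(c,mask,z,name):
    # sub-pixel-ish: contour on the upsampled mask
    k,_=cv2.findContours(mask.astype(np.uint8),cv2.RETR_EXTERNAL,cv2.CHAIN_APPROX_NONE)
    k=max(k,key=cv2.contourArea).reshape(-1,2)
    hull=cv2.convexHull(k).reshape(-1,2)
    P=onplane(c,hull,z)[:,:2]
    r=cv2.minAreaRect(np.float32(P*1000))
    b=cv2.boxPoints(r)
    (w,h),a=r[1],r[2]
    if h>w: a+=90
    a=(a+90)%180-90
    print(name,'c',np.round(r[0],1),'size',np.round(sorted(r[1]),1),'long axis deg',round(a,2))
    return r,b
E
python3 - <<'E'
from m import *
for n in('scene0','side0'):
    c=load(n);P=cloud(c);hsv=cv2.cvtColor(c['frame'],cv2.COLOR_BGR2HSV);H,S,V=cv2.split(hsv)
    x,y,z=P[...,0],P[...,1],P[...,2]
    rk=(x>.6)&(x<.86)&(y>-.32)&(y<0.02)
    # beams
    for s,nm in((y>-.15,'beamL'),(y<-.15,'beamR')):
        m=rk&s&(z>.225)&(z<.26)&(S<70)&(V>110); 
        if m.sum()>50: rect(c,m,.24,n+' '+nm+str(m.sum()))
    m=rk&(H>100)&(H<130)&(S>120)&(V>40)&(z<.03); rect(c,m,.01,n+' base'+str(m.sum()))
    # union hull of base
    pts=np.argwhere(m)[:,::-1]; hull=cv2.convexHull(pts.astype(np.int32)).reshape(-1,2)
    Q=onplane(c,hull,.01)[:,:2]*1000; print(' hull rect',cv2.minAreaRect(np.float32(Q)))
    # tray
    tr=(x>.4)&(x<.72)&(y>.05)&(y<.32)
    m=tr&(S<60)&(V>130)&(z>-.01)
    k,l,st,ce=cv2.connectedComponentsWithStats(cv2.morphologyEx(m.astype(np.uint8),cv2.MORPH_CLOSE,np.ones((3,3))))
    print([ (i,st[i].tolist()) for i in range(1,k) if st[i,4]>40])
    m=tr&(H>100)&(H<130)&(S>120)&(V>50)
    P3=P[m&(z>.045)]; print('handle top pts',len(P3),P3.mean(0).round(4),P3.min(0).round(3),P3.max(0).round(3))
    mm=m&(z>.04)
    for M in (mm,m): rect(c,M,.053,n+' handle')
a=load('side0')['frame']; s=load('scene0')['frame']
o=np.zeros((600,800,3),np.uint8)
o[:400,:400]=cv2.resize(s[180:280,310:410],(400,400),interpolation=cv2.INTER_NEAREST)
o[:400,400:]=cv2.resize(a[150:250,250:350],(400,400),interpolation=cv2.INTER_NEAREST)
cv2.imwrite('pics/z3.png',o)
E
```

```text
scene0 beamL293 c [751.4 -42.6] size [ 30.6 143.2] long axis deg -10.12
scene0 beamR270 c [ 721.7 -251.2] size [ 34.2 139.7] long axis deg -7.05
scene0 base1184 c [ 736.  -143.1] size [157.2 222.4] long axis deg 80.63
 hull rect ((735.1004028320312, -148.74972534179688), (233.2551727294922, 160.1463623046875), 81.1690444946289)
[(4, [387, 207, 27, 11, 44]), (5, [334, 215, 59, 49, 1631])]
handle top pts 73 [0.4683 0.1535 0.0512] [0.453 0.125 0.046] [0.48  0.182 0.058]
scene0 handle c [473.5 154.7] size [27.5 59.4] long axis deg -75.04
scene0 handle c [485.6 156.6] size [57.8 63.6] long axis deg -72.25
side0 beamL214 c [743.3 -46.9] size [ 38.4 138.1] long axis deg -13.69
side0 beamR277 c [ 711.9 -257. ] size [ 30.7 147.8] long axis deg -9.14
side0 base1375 c [ 728.9 -151.5] size [157.  232.6] long axis deg 81.42
 hull rect ((728.8811645507812, -151.79734802246094), (233.25343322753906, 156.98594665527344), 81.41651153564453)
[(1, [277, 177, 56, 34, 966]), (2, [244, 199, 44, 38, 96])]
handle top pts 67 [0.4623 0.1521 0.0526] [0.449 0.122 0.045] [0.476 0.182 0.06 ]
side0 handle c [461.5 149.6] size [25.4 65.6] long axis deg -73.77
side0 handle c [450.8 133.5] size [ 49.  106.3] long axis deg 60.88
```

View pics/z3.png

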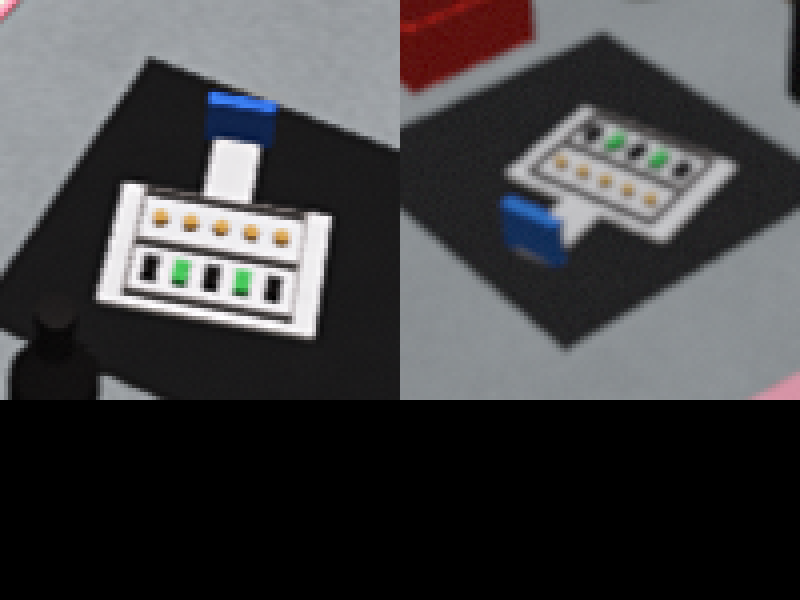

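Call:
servo_tool(
  series=[-1,0.86,-0.97,0,-0.96,-1,0.86,-0.97,0,-0.96,-1,0.86,-0.97,0,-0.96,-1,0.86,-0.97,0,-0.96,-1,0.86,-0.97,0,-0.96,-1,0.86,-0.97,0,-0.96,-1,0.86,-0.97,0,-0.96,-1,0.86,-0.97,0,-0.96,-1,0.86,-0.97,0,-0.96,-1,0.86,-0.97,0,-0.96],
)

```text
time: 1.4
eef_pos: [0.4207, 0.201, 0.402]
eef_rot: [-1.727, -2.62, 0.005]
force: [-0.1, 0.2, -0.0]
opening: 0.996
```

```bash
python3 - <<'E'
from h import *
c=grab('wrist','w1')
s=sense();print(s['eef_pos'],s['eef_rot'])
R,_=cv2.Rodrigues(s['eef_rot']);print(R.round(3))
print(np.linalg.inv(c['world_to_cam']).round(3))
E
```

```text
[0.4232775  0.19846081 0.40193198] [-1.73565106 -2.61802811  0.00611801]
[[-0.389  0.921 -0.003]
 [ 0.921  0.389 -0.003]
 [-0.002 -0.004 -1.   ]]
[[ 0.919  0.378  0.113  0.391]
 [ 0.394 -0.877 -0.274  0.27 ]
 [-0.005  0.297 -0.955  0.372]
 [ 0.     0.     0.     1.   ]]
```

View pics/w1.png

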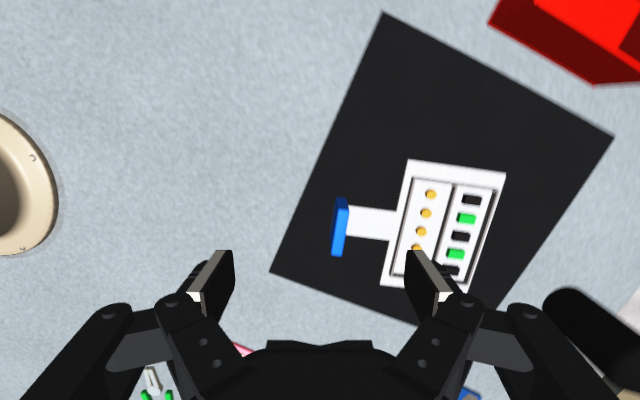

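The wrist view shows the whole tray: blue handle top at (340,228) and sheet at (440,230). I'll measure both.

```bash
python3 - <<'E'
from m import *
c=load('w1');f=c['frame'];H,S,V=cv2.split(cv2.cvtColor(f,cv2.COLOR_BGR2HSV));P=cloud(c)
roi=np.zeros(H.shape,bool);roi[150:300,320:515]=1
b=roi&(H>95)&(H<130)&(S>120)&(V>60)
print('handle z',np.nanpercentile(P[...,2][b],[5,50,95]))
bt=b&(V>170)
ys,xs=np.nonzero(b);print(np.unique(V[b]//20*20,return_counts=True))
for t in(b,bt): 
    for z in (.053,): print(rect(c,t,z,'handle')[1].round(0).tolist())
# sheet edges: fit lines (leading & side edges) on white mask
w=roi&(S<60)&(V>120)
cv2.imwrite('pics/w1m.png',np.hstack([cv2.resize((w*255).astype(np.uint8)[140:310,310:520],None,fx=1.8,fy=1.8),cv2.resize((b*255).astype(np.uint8)[140:310,310:520],None,fx=1.8,fy=1.8)]))
k=w.copy();k[:, :404]=0
k=k.astype(np.uint8)
# top edge points: first white per column; leading edge: last white per row ; 
def line(uv):
    p=onplane(c,uv,.007)[:,:2]*1000
    vx,vy,x0,y0=cv2.fitLine(np.float32(p),cv2.DIST_HUBER,0,.01,.01).ravel(); r=(p-[x0,y0])@[-vy,vx]
    print('ang',np.degrees(np.arctan2(vy,vx)).round(2),'pt',x0.round(1),y0.round(1),'rms',r.std().round(2),len(p)); return
top=[(u,np.nonzero(k[:,u])[0][0]-.5) for u in range(415,500)]
lead=[(np.nonzero(k[v])[0][-1]+.5,v) for v in range(180,250)]
print('top(left side edge y=+90)');line(top);print('lead x=+65');line(lead)
E
```

```text
handle z [0.00416943 0.05309232 0.05495515]
(array([ 60,  80, 100, 120, 140, 160, 180, 200, 220, 240], dtype=uint8), array([ 48, 130,  99,  18,  15,  25,  22,  18,  41, 452]))
handle c [463.7 154. ] size [18.9 76.9] long axis deg -71.75
[[443.0, 188.0], [467.0, 115.0], [485.0, 120.0], [461.0, 193.0]]
handle c [467.7 148.6] size [13.7 61.3] long axis deg -74.42
[[453.0, 176.0], [469.0, 117.0], [483.0, 121.0], [466.0, 180.0]]
top(left side edge y=+90)
ang 15.59 pt 572.0 272.7 rms 0.37 85
lead x=+65
ang -74.78 pt 658.0 235.7 rms 0.38 70
```

View pics/w1m.png

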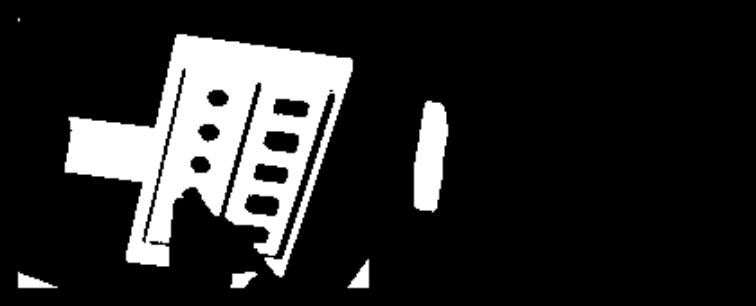

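Call:
servo_tool(
  series=[-1,0.75,-0.8,0,-0.8,-1,0.74,-0.8,0,-0.7,-1,0,0,-0.9,0,-1,0,0,-0.9,0,-1,0,0,-0.9,0,-1,0,0,-0.9,0,-1,0,0,0,0],
)

```text
time: 2.33
eef_pos: [0.4695, 0.1476, 0.29]
eef_rot: [-1.911, -2.491, 0.008]
force: [-0.0, -0.6, -0.8]
opening: 0.998
```

```bash
cat > st.py <<'E'
from h import *
s=sense();R,_=cv2.Rodrigues(s['eef_rot'])
print('t',round(float(s['time']),2),'pos',(s['eef_pos']*1000).round(1),'jaw deg',np.degrees(np.arctan2(R[1,1],R[0,1])).round(2),'tilt',R[:,2].round(4),'F',s['force'].round(1),'M',s['moment'].round(2),'op',round(float(s['opening']),3))
E
python3 st.py
```

```text
t 2.33 pos [469.5 147.6 290. ] jaw deg 15.03 tilt [-0.0046 -0.0026 -1.    ] F [-0.  -0.6 -0.8] M [ 0.03 -0.01 -0.01] op 0.998
```

Call:
servo_tool(
  series=[-1,-0.02,0.08,-0.9,0.07,-1,0,0,-0.9,0,-1,0,0,-0.9,0,-1,0,0,-0.62,0,-1,0,0,0,0],
)

```text
time: 2.95
eef_pos: [0.4714, 0.1512, 0.1936]
eef_rot: [1.899, 2.497, 0.003]
force: [-0.0, -0.1, 0.6]
opening: 1.001
```

```bash
python3 st.py; python3 -c "
from h import *
grab('wrist','w2')"
```

```text
t 2.95 pos [471.4 151.2 193.6] jaw deg 15.47 tilt [ 0.005  -0.0011 -1.    ] F [-0.  -0.1  0.6] M [ 0.03 -0.04 -0.01] op 1.001
```

View pics/w2.png

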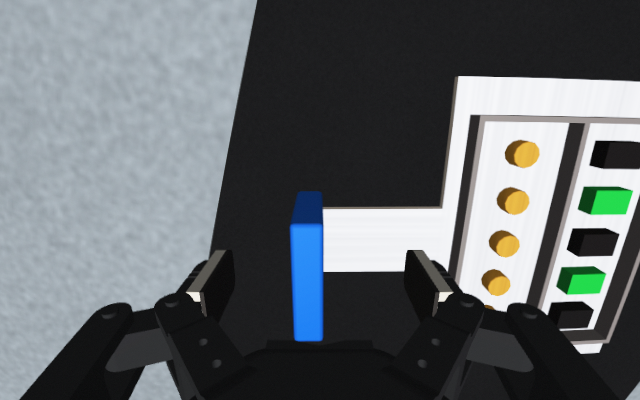

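The wrist view shows the handle (top face at (307,280)) between the pads, roughly centred. I'll shift a few mm and close.

Call:
servo_tool(
  series=[-1,-0.12,-0.05,-0.13,0,1,0,0,0,0,1,0,0,0,0,1,0,0,0,0,1,0,0,0,0,1,0,0,0,0,1,0,0,0,0],
)

```text
time: 3.88
eef_pos: [0.4687, 0.1499, 0.1935]
eef_rot: [1.897, 2.493, 0.01]
force: [0.5, 0.4, -0.1]
opening: 0.15
```

```bash
python3 st.py
```

```text
t 3.88 pos [468.7 149.9 193.5] jaw deg 15.49 tilt [ 1.090e-02 -3.000e-04 -9.999e-01] F [ 0.5  0.4 -0.1] M [-0.04  0.31  0.03] op 0.15
```

Call:
servo_tool(
  series=[1,0,0,0.2,0,1,0,0,0.5,0,1,-0.2,0,0.8,0,1,-0.4,0,0.8,0,1,-0.6,0,0.8,0,1,-0.4,0,0.6,0,1,0,0,0.3,0,1,0,0,0,0],
)

```text
time: 4.88
eef_pos: [0.4183, 0.1495, 0.3207]
eef_rot: [1.897, 2.494, 0.01]
force: [1.5, -0.2, -2.9]
opening: 0.152
```

```bash
python3 st.py; python3 -c "
from h import *
grab('wrist','w3');grab('side','s3')"
```

```text
t 4.88 pos [418.3 149.5 320.7] jaw deg 15.48 tilt [ 1.060e-02 -2.000e-04 -9.999e-01] F [ 1.5 -0.2 -2.9] M [-0.1   0.33  0.01] op 0.152
```

View pics/w3.png

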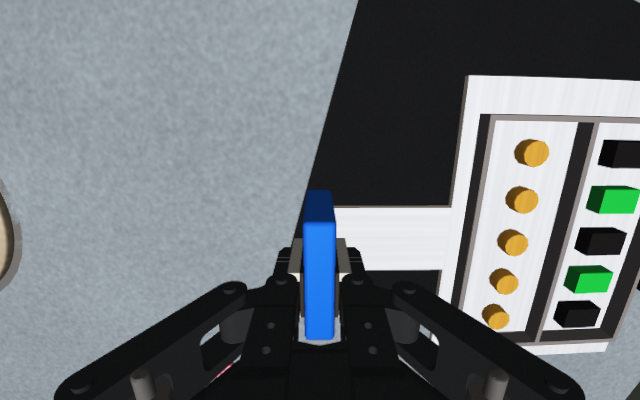

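View pics/s3.png

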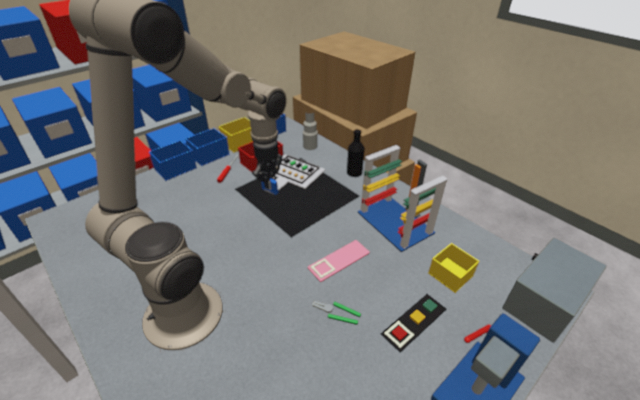

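The tray is lifted, held at (320,280) in the wrist view. I'll check that it's level and where it sits in the hand.

```bash
python3 - <<'E'
from m import *
c=load('w3');f=c['frame'];H,S,V=cv2.split(cv2.cvtColor(f,cv2.COLOR_BGR2HSV));P=cloud(c)
a=np.radians(15.4);X=np.array([np.cos(a),np.sin(a)]);Y=np.array([-X[1],X[0]])
for nm,(v0,v1,u0,u1) in {'neck':(215,260,350,440),'rim':(80,108,480,635),'handletop':(230,330,310,330)}.items():
    Q=P[v0:v1,u0:u1].reshape(-1,3);Q=Q[np.isfinite(Q[:,0])]
    t=Q[:,:2]@X; A=np.c_[t-t.mean(),Q[:,:2]@Y-(Q[:,:2]@Y).mean(),np.ones(len(t))]
    r=np.linalg.lstsq(A,Q[:,2],rcond=None)[0]; print(nm,Q.mean(0).round(4),'slope x,y',r.round(4),t.min().round(3),t.max().round(3))
b=(H>95)&(H<130)&(S>120)&(V>180);b[:180]=0
print(rect(c,b,.053+.129,'handle')[1].round().tolist())
E
```

```text
neck [0.4617 0.1645 0.1362] slope x,y [-0.084   0.0168  0.1362] 0.459 0.517
rim [0.5175 0.2631 0.1354] slope x,y [-0.0673 -0.287   0.1354] 0.525 0.751
handletop [0.4189 0.1535 0.1813] slope x,y [-0.0007  0.0022  0.1813] 0.44 0.449
handle c [419.2 151.6] size [12.6 58. ] long axis deg -74.35
[[405.0, 178.0], [421.0, 122.0], [433.0, 125.0], [417.0, 181.0]]
```

```bash
cat > lvl.py <<'E'
from m import *
import sys
def lvl(tag,yaw):
    c=load(tag);f=c['frame'];H,S,V=cv2.split(cv2.cvtColor(f,cv2.COLOR_BGR2HSV));P=cloud(c)
    a=np.radians(yaw);X=np.array([np.cos(a),np.sin(a)]);Y=np.array([-X[1],X[0]])
    m=(S<60)&(V>170); m=cv2.erode(m.astype(np.uint8),np.ones((7,7)))>0
    m[:, :345]=0
    z=np.nanmedian(P[215:260,350:440,2])
    m&=abs(P[...,2]-z)<.02
    for nm,mm in (('neck',(np.indices(m.shape)[0]>205)&(np.indices(m.shape)[1]<440)),('rim',np.indices(m.shape)[0]<112),('all',np.indices(m.shape)[0]<235)):
        Q=P[m&mm];t=Q[:,:2]@X;s=Q[:,:2]@Y
        if len(Q)<50: continue
        A=np.c_[t-t.mean(),s-s.mean(),np.ones(len(t))]
        r=np.linalg.lstsq(A,Q[:,2],rcond=None)[0]
        print(nm,len(Q),'z mean/sd',Q[:,2].mean().round(4),Q[:,2].std().round(4),'slopes',r[:2].round(4),'t',np.round([t.min(),t.max(),s.min(),s.max()],3))
lvl(sys.argv[1],float(sys.argv[2]))
E
python3 lvl.py w3 15.4
```

```text
neck 4825 z mean/sd 0.1354 0.0006 slopes [ 0.0053 -0.0015] t [0.459 0.518 0.016 0.052]
rim 5206 z mean/sd 0.1357 0.0007 slopes [ 0.0034 -0.0047] t [0.521 0.618 0.106 0.123]
all 15899 z mean/sd 0.1357 0.0006 slopes [ 0.0039 -0.0003] t [0.459 0.638 0.036 0.123]
```

Call:
servo_tool(
  series=[1,-0.2,-0.5,0,-0.3,1,-0.1,-0.9,0,-0.5,1,-0.1,-0.9,0,-0.5,1,-0.1,-0.9,0,-0.5,1,0,-0.9,0,-0.5,1,0,-0.9,0,-0.5,1,0,-0.9,0,-0.5,1,0,-0.9,0,-0.5,1,0,-0.5,0,-0.4,1,0,0,0,0],
)

```text
time: 6.22
eef_pos: [0.3978, -0.0822, 0.3129]
eef_rot: [-2.346, -2.081, 0.011]
force: [-0.9, 0.3, -3.6]
opening: 0.15
```

```bash
python3 st.py; python3 -c "
from h import *
grab('wrist','w4');grab('side','s4');grab('scene','c4')"
```

```text
t 6.22 pos [397.8 -82.2 312.9] jaw deg -6.85 tilt [-8.8e-03 -9.0e-04 -1.0e+00] F [-0.9  0.3 -3.6] M [ 0.03  0.34 -0.01] op 0.15
```

View pics/w4.png

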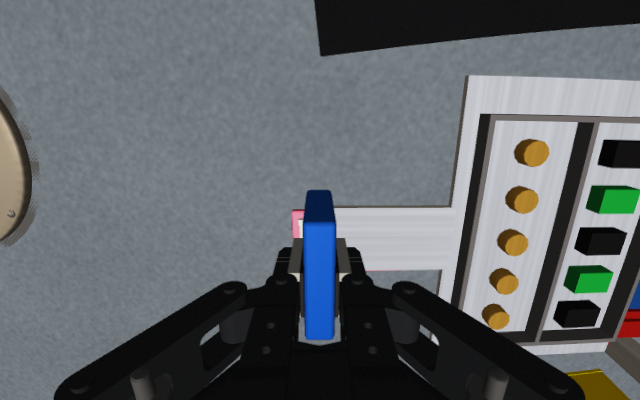

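View pics/s4.png

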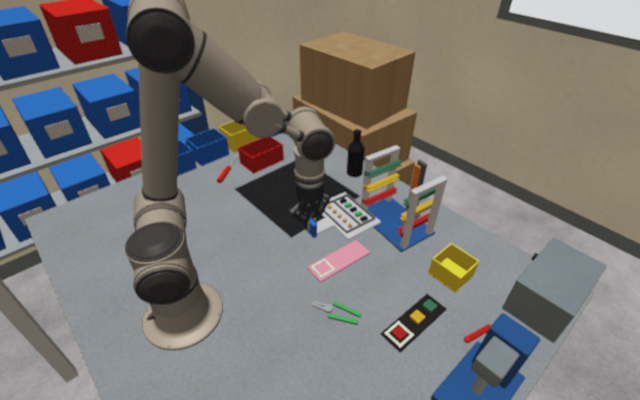

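View pics/c4.png

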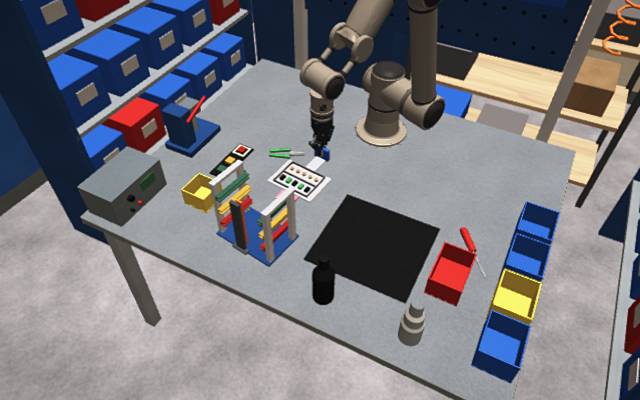

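The tray is in front of the rack and higher than the red rails. The side view has the sheet at (350,213) and the rack mouth at ≈(390,230). I'll check each fixed camera's bias by comparing the tray's image position with the position from kinematics.

```bash
python3 lvl.py w4 -7; cat > tray.py <<'E'
from m import *
def tray(tag,z,exp,yaw,zr):
    c=load(tag);f=c['frame'];H,S,V=cv2.split(cv2.cvtColor(f,cv2.COLOR_BGR2HSV));P=cloud(c)
    a=np.radians(yaw);X=np.array([np.cos(a),np.sin(a)]);Y=np.array([-X[1],X[0]])
    q=P[...,:2]-np.array(exp); t=q@X;s=q@Y
    m=(abs(t)<.09)&(abs(s)<.115)&(P[...,2]>zr[0])&(P[...,2]<zr[1])&(S<70)&(V>100)
    m=cv2.morphologyEx(m.astype(np.uint8),cv2.MORPH_OPEN,np.ones((3,3)))
    k,l,st,_=cv2.connectedComponentsWithStats(m);
    i=1+np.argmax(st[1:,4]); m=l==i
    m[t<-.068]=0
    g,_=cv2.findContours(m.astype(np.uint8),cv2.RETR_EXTERNAL,cv2.CHAIN_APPROX_NONE)
    g=max(g,key=cv2.contourArea).reshape(-1,2); hull=cv2.convexHull(g).reshape(-1,2)
    Q=(onplane(c,hull,z)[:,:2]-np.array(exp))*1000
    T=Q@X;U=Q@Y
    r=cv2.minAreaRect(np.float32(Q)); 
    d=np.array(r[0]); print(tag,'sheet rect offset from expected (world mm)',d.round(1),'in tray axes',(d@X).round(1),(d@Y).round(1),'size',np.round(r[1],1),'ang',round(r[2],2),'px',m.sum())
E
python3 - <<'E'
from tray import *
for t in('scene0','side0'): tray(t,.007,(.6036,.188),15.4,(-.003,.03))
s=np.array([.3978,-.0822])
R=.155*np.array([-.0088,-.0009])
h=s+R; a=np.radians(-6.9);e=h+.140*np.array([np.cos(a),np.sin(a)]);print('expected',e)
for t in('c4','s4'): tray(t,.1275,e,-6.9,(.105,.155))
E
```

```text
neck 4814 z mean/sd 0.1268 0.0006 slopes [-0.014   0.0009] t [ 0.418  0.476 -0.051 -0.013]
rim 5161 z mean/sd 0.1257 0.0008 slopes [-0.0154  0.0005] t [0.479 0.576 0.041 0.057]
all 15285 z mean/sd 0.1259 0.0009 slopes [-0.015   0.0007] t [ 0.418  0.596 -0.029  0.057]
scene0 sheet rect offset from expected (world mm) [-0.6  1. ] in tray axes -0.3 1.1 size [132.6 183.1] ang 15.59 px 1179
side0 sheet rect offset from expected (world mm) [-4.3  4.1] in tray axes -3.0 5.1 size [137.8 189.3] ang 17.25 px 882
expected [ 0.53542203 -0.09915866]
c4 sheet rect offset from expected (world mm) [ 4.5 18.1] in tray axes 2.3 18.5 size [160.7 133.6] ang 83.64 px 540
s4 sheet rect offset from expected (world mm) [-4.3  3. ] in tray axes -4.6 2.5 size [183.  130.7] ang 83.35 px 1162
```

```bash
cat > ov.py <<'E'
from m import *
def corners(pose,pts):
    x,y,a=pose;a=np.radians(a);p=np.array(pts,float);
    return np.c_[x+p[:,0]*np.cos(a)-p[:,1]*np.sin(a),y+p[:,0]*np.sin(a)+p[:,1]*np.cos(a),p[:,2]]
def base(c,pose):return proj(c,corners(pose,np.array([[-80,118,10],[80,118,10],[80,-118,10],[-80,-118,10]])/1000.))
def rails(c,pose,z):
    return [proj(c,corners(pose,np.array([[-70,s*w,z],[70,s*w,z]])/1000.)) for s in(1,-1) for w in (78,93)]
def crop(c,box,k,polys):
    u0,v0,u1,v1=box;im=cv2.resize(c['frame'][v0:v1,u0:u1],None,fx=k,fy=k,interpolation=cv2.INTER_CUBIC)
    for p,col,cl in polys:
        q=((p-[u0,v0]+.5)*k*8).astype(np.int32); cv2.polylines(im,[q],cl,col,1,cv2.LINE_AA,3)
    return im
E
python3 - <<'E'
from ov import *
pose=(.734,-.152,-8.7)
ims=[]
for t,box in(('scene0',(205,150,305,275)),('side0',(350,140,450,255))):
    c=load(t); ims.append(cv2.resize(crop(c,box,4,[(base(c,pose),(255,255,255),True)]+[(r,(0,255,255),False) for r in rails(c,pose,74)]),(400,500)))
cv2.imwrite('pics/ov1.png',np.hstack(ims))
E
```

```text
(no output)
```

View pics/ov1.png

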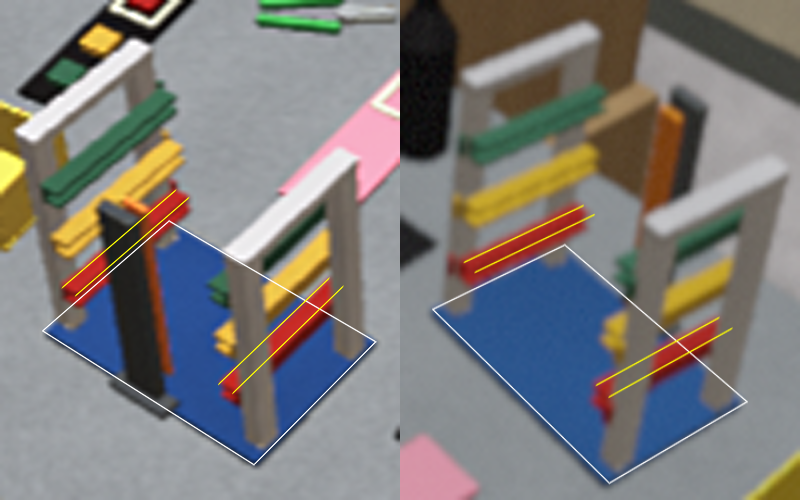

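```bash
python3 - <<'E'
from ov import *
c=load('w4');print(c['fx'],c['fy'],c['cx'],c['cy'],c['D'])
s=sense();R,_=cv2.Rodrigues(s['eef_rot']);T=np.eye(4);T[:3,:3]=R;T[:3,3]=s['eef_pos']
E=c['world_to_cam']@T  # tool->cam
np.save('E.npy',E)
def hyp(pos,jaw):
    # tool down with y axis at angle jaw
    a=np.radians(jaw);y=np.array([np.cos(a),np.sin(a),0]);z=np.array([0,0,-1.]);x=np.cross(y,z)
    T=np.eye(4);T[:3,:3]=np.c_[x,y,z];T[:3,3]=pos
    d=dict(c);d['world_to_cam']=E@np.linalg.inv(T);return d
for pos,j in(((.62,-.2,.5),-85),((.62,-.25,.5),-85),((.6,-.25,.52),-75),((.55,-.25,.52),-75),((.55,-.1,.55),-50)):
    d=hyp(pos,j);print(pos,j,base(d,(.733,-.152,-8.7)).round().tolist(),'beams',proj(d,corners((.733,-.152,-8.7),[[-.07,.1,.24],[.07,.1,.24],[.07,-.1,.24],[-.07,-.1,.24]])).round().tolist())
E
```

```text
294.2498146706197 294.2498146706197 319.0171482956822 197.60689260347894 [-0.04229997  0.          0.          0.          0.        ]
(0.62, -0.2, 0.5) -85 [[206.0, 112.0], [222.0, -4.0], [386.0, 39.0], [356.0, 148.0]] beams [[121.0, 111.0], [137.0, -102.0], [430.0, -25.0], [372.0, 170.0]]
(0.62, -0.25, 0.5) -85 [[173.0, 110.0], [186.0, -7.0], [351.0, 35.0], [324.0, 146.0]] beams [[59.0, 107.0], [66.0, -103.0], [357.0, -34.0], [310.0, 165.0]]
(0.6, -0.25, 0.52) -75 [[188.0, 71.0], [222.0, -40.0], [373.0, 32.0], [329.0, 133.0]] beams [[90.0, 36.0], [139.0, -163.0], [400.0, -40.0], [323.0, 137.0]]
(0.55, -0.25, 0.52) -75 [[193.0, 36.0], [228.0, -80.0], [383.0, -5.0], [337.0, 101.0]] beams [[95.0, -34.0], [154.0, -240.0], [422.0, -116.0], [339.0, 75.0]]
(0.55, -0.1, 0.55) -50 [[331.0, 62.0], [411.0, -12.0], [494.0, 109.0], [418.0, 170.0]] beams [[364.0, 32.0], [498.0, -90.0], [609.0, 106.0], [488.0, 199.0]]
```

Call:
servo_tool(
  series=[1,0,0,0.9,-0.9,1,0,0,0.9,-0.9,1,0,0,0.9,-0.9,1,0,-0.3,0.9,-0.9,1,0,-0.4,0.9,-0.9,1,0.2,-0.5,0.9,-0.9,1,0.4,-0.6,0.6,-0.9,1,0.6,-0.6,0.3,-0.9,1,0.8,-0.6,0.2,-0.9,1,0.9,-0.5,0,-0.9],
)

```text
time: 7.62
eef_pos: [0.4843, -0.1789, 0.5136]
eef_rot: [-2.958, -1.014, 0.002]
force: [0.5, -0.0, -2.4]
opening: 0.154
```

```bash
python3 st.py
```

```text
t 7.62 pos [ 484.3 -178.9  513.6] jaw deg -52.14 tilt [-0.0061  0.0131 -0.9999] F [ 0.5 -0.  -2.4] M [ 0.26  0.17 -0.01] op 0.154
```

Call:
servo_tool(
  series=[1,0.7,-0.35,0,-0.95,1,0.7,-0.35,0,-0.95,1,0.7,-0.35,0,-0.95,1,0.7,-0.35,0,-0.95,1,0.7,-0.35,0,-0.95,1,0.6,-0.35,0,-0.95,1,0.4,-0.3,0,-0.9,1,0,0,0,0,1,0,0,0,0],
)

```text
time: 8.75
eef_pos: [0.6278, -0.2447, 0.5072]
eef_rot: [-3.114, -0.128, 0.004]
force: [-0.0, -0.1, -2.4]
opening: 0.154
```

```bash
python3 st.py; python3 -c "
from h import *
grab('wrist','w5')"
```

```text
t 8.75 pos [ 627.8 -244.7  507.2] jaw deg -85.3 tilt [-0.0036  0.0244 -0.9997] F [-0.  -0.1 -2.4] M [ 0.31 -0.    0.07] op 0.154
```

View pics/w5.png

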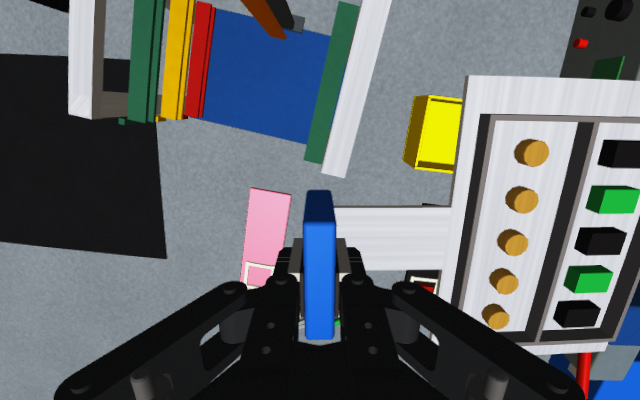

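The wrist view shows the rack from above: the left rails at u≈130–215, the right green rail at u≈305–355 and the mouth ends at v≈120–165. I'll zoom in on the rail edges.

```bash
python3 - <<'E'
from ov import *
c=load('w5');f=c['frame']
a=cv2.resize(f[60:135,60:220],None,fx=5,fy=5,interpolation=cv2.INTER_NEAREST)
cv2.imwrite('pics/z5a.png',a)
b=cv2.resize(f[100:185,280:380],None,fx=6,fy=6,interpolation=cv2.INTER_NEAREST)
cv2.imwrite('pics/z5b.png',b)
E
```

```text
(no output)
```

View pics/z5a.png

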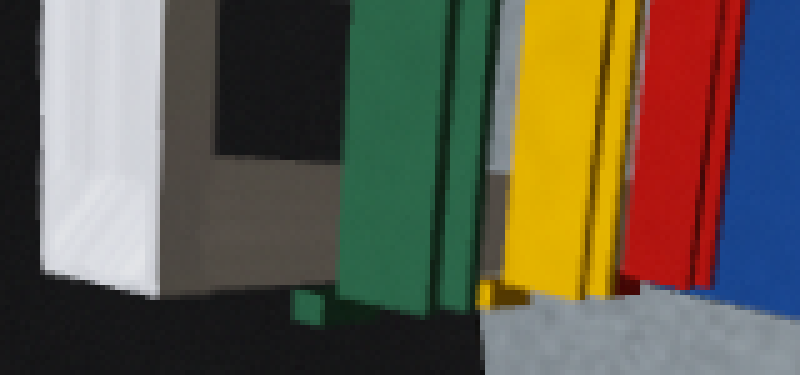

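View pics/z5b.png

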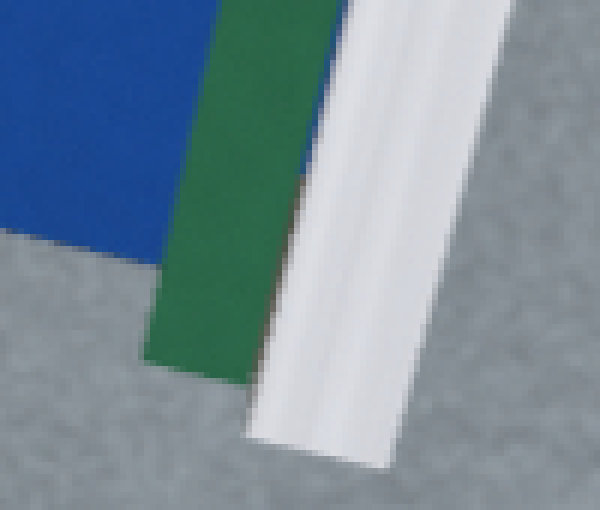

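```bash
cat > rk.py <<'E'
from ov import *
c=load('w5');f=cv2.GaussianBlur(c['frame'],(3,3),0.6);H,S,V=cv2.split(cv2.cvtColor(f,cv2.COLOR_BGR2HSV))
def fit(uv,z,n):
    p=onplane(c,uv,z)[:,:2]*1000
    vx,vy,x0,y0=cv2.fitLine(np.float32(p),cv2.DIST_HUBER,0,.01,.01).ravel()
    if vx<0: vx,vy=-vx,-vy
    d=np.array([vx,vy]);n_=np.array([-vy,vx]); e=(p-[x0,y0])@n_
    a=np.radians(-8.8); N=np.array([-np.sin(a),np.cos(a)])
    X=np.array([np.cos(a),np.sin(a)])
    q=np.array([x0,y0]); q=q+d*((660-q@X)/(d@X))
    print(n,'yaw',np.degrees(np.arctan2(vy,vx)).round(2),'offset at x\'=660:',(q@N).round(2),'rms',e.std().round(2),len(p)); return q@N
g=(H>65)&(H<90)&(S>90)
def dark(u0,u1,rows):   # darkest minimum in window along the row -> left flank of the dark line
    out=[]
    for v in rows:
        r=V[v,u0(v):u1(v)].astype(float); i=int(np.argmin(r))
        hi=np.median(r[:max(3,i-3)]); lo=r[i]; th=(hi+lo)/2
        j=i
        while j>0 and r[j]<th: j-=1
        fr=(r[j]-th)/(r[j]-r[j+1]+1e-6); out.append((u0(v)+j+fr,v))
    return out
def edge_first(mask,u0,u1,rows,last=False):
    o=[]
    for v in rows:
        i=np.nonzero(mask[v,u0:u1])[0]
        if len(i): o.append((u0+(i[-1]+.5 if last else i[0]-.5),v))
    return o
R=fit(edge_first(g,295,360,range(20,160)),.194,'R green lip inner (-78)')
L=fit(dark(lambda v:135,lambda v:154+0,range(20,118)),.194,'L green lip inner (+78)')
Ly=fit(dark(lambda v:168,lambda v:181+(118-v)//14,range(20,116)),.134,'L yellow lip inner')
Lr=fit(dark(lambda v:190,lambda v:200+(118-v)//8,range(30,114)),.074,'L red lip inner')
w=(S<50)&(V>150)
B=fit(edge_first(w,320,395,range(20,170)),.24,'R beam inner');B2=fit(edge_first(w,320,400,range(20,172),True),.24,'R beam outer')
print('mid green',(R+L)/2,'half',(L-R)/2)
E
python3 rk.py
```

```text
R green lip inner (-78) yaw -8.53 offset at x'=660: -117.82 rms 0.26 140
L green lip inner (+78) yaw -8.54 offset at x'=660: 39.31 rms 0.06 98
L yellow lip inner yaw -8.58 offset at x'=660: 39.39 rms 0.12 96
L red lip inner yaw -8.42 offset at x'=660: 39.4 rms 6.51 84
R beam inner yaw -8.55 offset at x'=660: -135.24 rms 3.95 150
R beam outer yaw 8.97 offset at x'=660: -208.39 rms 6.14 152
mid green -39.25556964053005 half 78.56288171673248
```

The rack edges agree well: yaw −8.55°, and the lip offset matches at three heights. To check the wrist camera's bias, I'll compare shared landmarks (mat corners) seen at different hand yaws and measure the neck in the hand frame.

```bash
cat > lm.py <<'E'
from ov import *
def corner(tag,uv,r=14):
    # intersection of mat's two edges around uv: fit lines to dark-mask contour
    c=load(tag);H,S,V=cv2.split(cv2.cvtColor(c['frame'],cv2.COLOR_BGR2HSV))
    g=cv2.cvtColor(c['frame'],cv2.COLOR_BGR2GRAY)
    q=cv2.cornerSubPix(g,np.float32([[uv]]),(6,6),(-1,-1),(3,50,.01)).reshape(1,2)
    print(tag,uv,q.round(1).tolist(),(onplane(c,q,.003)*1000).round(1)[0,:2])
corner('w1',(382,12));corner('w1',(613,137));corner('w1',(270,271))
corner('w4',(320,55));corner('w5',(166,258))
corner('w3',(357,3)); 
E
python3 lm.py
python3 - <<'E'
from ov import *
E=np.load('E.npy')
# neck edges & handle in tool frame for w3,w4,w5 : intersect in the tool frame plane
for tag,zt in(('w3',.1852),('w4',.1862),('w5',.186)):
    c=load(tag);d=dict(c);d['world_to_cam']=E
    f=c['frame'];g=cv2.cvtColor(cv2.GaussianBlur(f,(3,3),0),cv2.COLOR_BGR2GRAY).astype(float)
    o={}
    for nm,v0,v1 in(('left',195,225),('right',255,285)):
        uv=[]
        for u in range(365,425):
            gr=np.gradient(g[v0:v1,u]); i=np.argmax(gr) if nm=='left' else np.argmin(gr)
            a,b,cc=abs(gr[i-1]),abs(gr[i]),abs(gr[min(i+1,len(gr)-1)]); uv.append((u,v0+i+.5*(a-cc)/(a-2*b+cc+1e-9)))
        o[nm]=onplane(d,uv,zt)*1000
    for nm in o:
        p=o[nm];k=np.polyfit(p[:,1],p[:,0],1);print(tag,nm,'tool x at y=0',np.polyval(k,0).round(2),'at y=75',np.polyval(k,75).round(2),'slope deg',np.degrees(k[0]).round(2))
    b=(cv2.cvtColor(f,cv2.COLOR_BGR2HSV));m=(b[...,0]>95)&(b[...,0]<130)&(b[...,1]>120)&(b[...,2]>110);m[:215]=0;m[345:]=0;m[:,:295]=0;m[:,345:]=0
    r,bx=rect(d,m,zt+.004-.05,tag+' handle toolframe');print(bx.round(1).tolist())
E
```

```text
w1 (382, 12) [[381.79998779296875, 10.600000381469727]] [412.4 392.7]
w1 (613, 137) [[614.5, 136.6999969482422]] [751.5 390.5]
w1 (270, 271) [[268.0, 271.5]] [410.9  33.5]
w4 (320, 55) [[320.1000061035156, 55.79999923706055]] [410.1  34.8]
w5 (166, 258) [[166.6999969482422, 258.5]] [410.6  33.8]
w3 (357, 3) [[357.20001220703125, 3.0]] [410.2 314.4]
w3 left tool x at y=0 20.39 at y=75 20.16 slope deg -0.17
w3 right tool x at y=0 -19.68 at y=75 -20.01 slope deg -0.25
w3 handle toolframe c [1.  0.1] size [13.5 58.8] long axis deg 0.14
[[-28.399999618530273, 6.699999809265137], [-28.399999618530273, -6.699999809265137], [30.399999618530273, -6.599999904632568], [30.399999618530273, 6.900000095367432]]
w4 left tool x at y=0 19.68 at y=75 19.5 slope deg -0.14
w4 right tool x at y=0 -16.3 at y=75 -29.77 slope deg -10.29
w4 handle toolframe c [0.1 0.1] size [13.4 58.9] long axis deg -0.0
[[-29.299999237060547, -6.5], [29.600000381469727, -6.5], [29.600000381469727, 6.800000190734863], [-29.299999237060547, 6.800000190734863]]
w5 left tool x at y=0 19.63 at y=75 19.68 slope deg 0.04
w5 right tool x at y=0 -15.62 at y=75 -29.32 slope deg -10.46
w5 handle toolframe c [0.3 0.1] size [13.4 58.8] long axis deg -0.09
[[-29.200000762939453, -6.599999904632568], [29.700000762939453, -6.699999809265137], [29.700000762939453, 6.800000190734863], [-29.100000381469727, 6.900000095367432]]
```

The landmarks agree to about 1 mm, and the tray sits centred in the hand (within 1 mm, aligned to 0.2°). Next I find the mouth position along the rack's x.

```bash
python3 - <<'E'
from ov import *
c=load('w5');g=cv2.cvtColor(c['frame'],cv2.COLOR_BGR2GRAY).astype(float)
a=np.radians(-8.55);X=np.array([np.cos(a),np.sin(a)]);N=np.array([-X[1],X[0]])
def colgrad(us,v0,v1,z,n,off):
    uv=[]
    for u in us:
        a0,a1=v0(u),v1(u); gr=abs(np.gradient(g[a0:a1,u])); i=np.argmax(gr); uv.append((u,a0+i))
    p=onplane(c,uv,z)[:,:2]*1000; t=p@X
    print(n,'origin x\' est',np.median(t)+off,'sd',t.std().round(2))
colgrad(range(306,320),lambda u:155,lambda u:172,.194,'R green end',70)
colgrad(range(129,144),lambda u:114,lambda u:128,.194,'L green end',70)
colgrad(range(163,174),lambda u:112,lambda u:125,.134,'L yellow end',70)
colgrad(range(225,295),lambda u:int(121+(u-210)*.23)-7,lambda u:int(121+(u-210)*.23)+8,.01,'base front',80)
p=np.array([646.2,-139.8]);print('midline offset',p@N)
E
```

```text
R green end origin x' est 746.7230478184116 sd 0.31
L green end origin x' est 746.9280830249343 sd 0.27
L yellow end origin x' est 746.7353029326542 sd 0.32
base front origin x' est 747.0256612194015 sd 0.47
midline offset -42.174205740290105
```

Call:
servo_tool(
  series=[1,-0.6,0.4,0,0.8,1,-0.75,0.5,0,0.98,1,-0.75,0.5,0,0.98,1,-0.75,0.5,0,0.98,1,-0.75,0.5,0,0.98,1,-0.75,0.5,0,0.98,1,-0.75,0.5,0,0.98,1,-0.75,0.5,0,0.98,1,-0.5,0.4,0,0.98,1,-0.2,0.2,0,0.98],
)

```text
time: 10.05
eef_pos: [0.4176, -0.0999, 0.5101]
eef_rot: [-2.769, -1.446, 0.014]
force: [-0.8, 0.1, -2.4]
opening: 0.155
```

```bash
python3 st.py
```

```text
t 10.05 pos [417.6 -99.9 510.1] jaw deg -34.84 tilt [-0.0164  0.0116 -0.9998] F [-0.8  0.1 -2.4] M [ 0.22  0.22 -0.03] op 0.155
```

Call:
servo_tool(
  series=[1,0,0,0,0.9,1,0,0,0,0.9,1,0,0,-0.4,0.9,1,0,0,-0.8,0.9,1,0,0,-0.8,0.8,1,0,0,-0.8,0.5,1,0,0,-0.8,0.2,1,0,0,-0.8,0,1,0,0,-0.6,0,1,0,0,0,0],
)

```text
time: 11.3
eef_pos: [0.4078, -0.0938, 0.3616]
eef_rot: [-2.359, -2.068, 0.014]
force: [-0.0, 0.6, -2.5]
opening: 0.158
```

```bash
cat >> st.py <<'E'
a=np.radians(-8.55);X=np.array([np.cos(a),np.sin(a)]);N=np.array([-X[1],X[0]])
j=np.arctan2(R[1,1],R[0,1]);J=np.array([np.cos(j),np.sin(j)])
G=(s['eef_pos']+.155*R[:,2])*1000;U=(s['eef_pos']+.187*R[:,2])*1000
t,n=G[:2]@X,U[:2]@N
nl=n+140*np.sin(j-a)
slope=R[:2,2]@J-.006
print('lead edge t rel mouth %.1f'%(t+205-676.8),'(rack x %.1f)'%(t+205-746.8),'lateral handle %.1f centre %.1f lead %.1f'%(n+42.2,nl+42.2,n+205*np.sin(j-a)+42.2),'yaw err %.2f'%np.degrees(j-a),'pitch slope est %.4f'%slope)
zu=U[2]-2.0
print('underside z: handle %.1f lead %.1f'%(zu,zu+205*slope),'Frack x,y,z',(s['force'][:2]@X).round(1),(s['force'][:2]@N).round(1),s['force'][2].round(1))
E
python3 st.py; python3 -c "
from h import *
grab('wrist','w6')"; python3 lvl.py w6 -8.5
```

```text
t 11.3 pos [407.8 -93.8 361.6] jaw deg -7.51 tilt [-0.0095 -0.0028 -1.    ] F [-0.   0.6 -2.5] M [0.02 0.31 0.01] op 0.158
lead edge t rel mouth -56.0 (rack x -126.0) lateral handle 9.3 centre 11.8 lead 13.0 yaw err 1.04 pitch slope est -0.0150
underside z: handle 172.6 lead 169.5 Frack x,y,z -0.1 0.6 -2.5
neck 4787 z mean/sd 0.1755 0.0006 slopes [-0.0144 -0.0019] t [ 0.43   0.488 -0.05  -0.013]
rim 5163 z mean/sd 0.1742 0.0008 slopes [-0.0161 -0.0049] t [0.49  0.588 0.042 0.059]
all 15276 z mean/sd 0.1744 0.0009 slopes [-0.0157 -0.0011] t [ 0.43   0.608 -0.028  0.059]
```

Call:
servo_tool(
  series=[1,0.2,-0.1,-0.6,-0.1,1,0.2,-0.1,-0.9,-0.1,1,0.2,-0.1,-0.9,0,1,0.2,-0.1,-0.7,0,1,0.1,-0.06,-0.3,0,1,0,0,0,0],
)

```text
time: 12.1
eef_pos: [0.4375, -0.1084, 0.2657]
eef_rot: [2.368, 2.046, -0.002]
force: [0.5, -0.3, -3.1]
opening: 0.154
```

```bash
python3 st.py; python3 -c "
from h import *
grab('wrist','w7');grab('side','s7');grab('scene','c7')"; python3 lvl.py w7 -8.5
```

```text
t 12.1 pos [ 437.5 -108.4  265.7] jaw deg -8.34 tilt [ 0.0072 -0.0105 -0.9999] F [ 0.5 -0.3 -3.1] M [ 0.02  0.33 -0.01] op 0.154
lead edge t rel mouth -21.7 (rack x -91.7) lateral handle -1.7 centre -1.2 lead -1.0 yaw err 0.21 pitch slope est 0.0027
underside z: handle 76.7 lead 77.2 Frack x,y,z 0.5 -0.2 -3.1
neck 4790 z mean/sd 0.0803 0.0006 slopes [ 0.0023 -0.0071] t [ 0.465  0.523 -0.061 -0.024]
rim 5154 z mean/sd 0.08 0.0007 slopes [ 0.0017 -0.0105] t [0.526 0.624 0.03  0.046]
all 15257 z mean/sd 0.0801 0.0006 slopes [ 0.002  -0.0064] t [ 0.465  0.643 -0.04   0.046]
```

Call:
servo_tool(
  series=[1,0,0.02,-0.2,-0.03,1,0.01,0.02,-0.2,0,1,0,0.0,-0.03,0],
)

```text
time: 12.62
eef_pos: [0.4377, -0.1069, 0.2536]
eef_rot: [2.368, 2.041, 0.0]
force: [0.4, -0.8, -3.0]
opening: 0.157
```

```bash
python3 st.py; python3 -c "
from h import *
grab('wrist','w8');c=grab('side','s8');d=grab('scene','c8')
from ov import *
pose=(.7322,-.1528,-8.55)
A=crop(c,(330,140,450,260),5,[(r,(255,255,255),False) for r in rails(c,pose,60)]);B=crop(d,(205,150,345,290),4,[])
cv2.imwrite('pics/ov8.png',A); cv2.imwrite('pics/ov8b.png',B)"; python3 lvl.py w8 -8.5
```

```text
t 12.62 pos [ 437.7 -106.9  253.6] jaw deg -8.5 tilt [ 0.0103 -0.0118 -0.9999] F [ 0.4 -0.8 -3. ] M [ 0.02  0.38 -0.01] op 0.157
lead edge t rel mouth -21.3 (rack x -91.3) lateral handle -0.4 centre -0.2 lead -0.2 yaw err 0.05 pitch slope est 0.0059
underside z: handle 64.6 lead 65.9 Frack x,y,z 0.5 -0.7 -3.0
neck 4798 z mean/sd 0.0684 0.0006 slopes [ 0.0061 -0.0086] t [ 0.466  0.524 -0.06  -0.023]
rim 5162 z mean/sd 0.0682 0.0007 slopes [ 0.0053 -0.008 ] t [0.527 0.625 0.031 0.047]
all 15273 z mean/sd 0.0684 0.0007 slopes [ 0.0055 -0.0074] t [ 0.466  0.644 -0.039  0.047]
```

View pics/ov8.png

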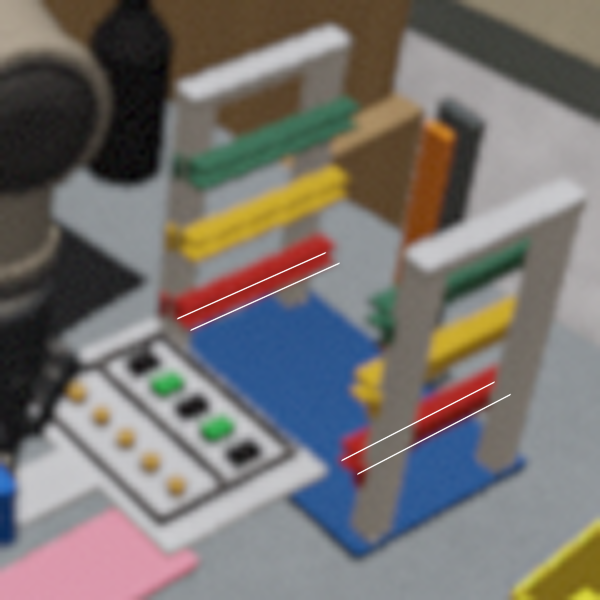

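View pics/ov8b.png

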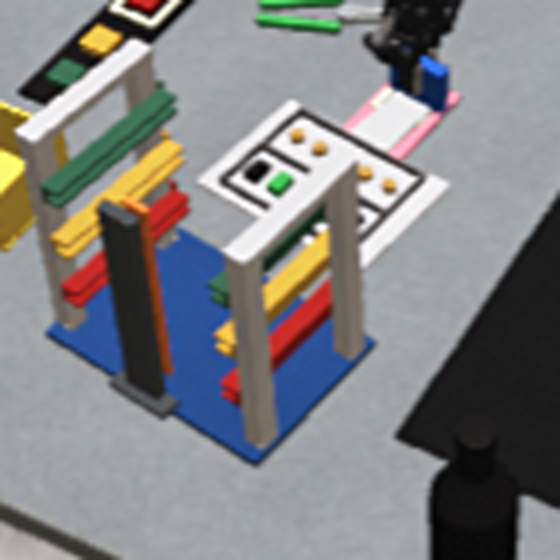

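Call:
servo_tool(
  series=[1,0,0,-0.07,0,1,0.2,-0.03,0,0,1,0.2,-0.03,0,0,1,0.1,-0.015,0,0,1,0,0,0,0],
)

```text
time: 13.4
eef_pos: [0.4544, -0.1096, 0.2519]
eef_rot: [2.367, 2.04, 0.001]
force: [-0.2, 0.3, -3.1]
opening: 0.154
```

```bash
python3 st.py; python3 -c "
from h import *
grab('wrist','w9')"; python3 lvl.py w9 -8.5
```

```text
t 13.4 pos [ 454.4 -109.6  251.9] jaw deg -8.5 tilt [ 0.0117 -0.0124 -0.9999] F [-0.2  0.3 -3.1] M [ 0.04  0.31 -0.02] op 0.154
lead edge t rel mouth -4.1 (rack x -74.1) lateral handle -0.6 centre -0.5 lead -0.5 yaw err 0.05 pitch slope est 0.0074
underside z: handle 62.9 lead 64.5 Frack x,y,z -0.2 0.3 -3.1
neck 4796 z mean/sd 0.0668 0.0006 slopes [ 0.0085 -0.0066] t [ 0.483  0.541 -0.06  -0.023]
rim 5147 z mean/sd 0.0667 0.0007 slopes [ 0.0062 -0.0067] t [0.544 0.642 0.031 0.047]
all 15240 z mean/sd 0.0669 0.0007 slopes [ 0.0069 -0.0077] t [ 0.483  0.661 -0.039  0.047]
```

Call:
servo_tool(
  series=[1,0.15,-0.01,0,0,1,0.15,-0.02,0,0,1,0.15,-0.022,0,0,1,0.15,-0.022,0,0],
)

```text
time: 13.95
eef_pos: [0.4731, -0.1119, 0.2519]
eef_rot: [2.367, 2.04, 0.001]
force: [-0.1, -0.5, -2.1]
opening: 0.154
```

```bash
python3 st.py
```

```text
t 13.95 pos [ 473.1 -111.9  251.9] jaw deg -8.51 tilt [ 0.0114 -0.0123 -0.9999] F [-0.1 -0.5 -2.1] M [ 0.09  0.36 -0.04] op 0.154
lead edge t rel mouth 14.7 (rack x -55.3) lateral handle -0.1 centre 0.0 lead 0.1 yaw err 0.04 pitch slope est 0.0071
underside z: handle 63.0 lead 64.4 Frack x,y,z -0.1 -0.5 -2.1
```

```bash
python3 -c "
from ov import *
c=grab('side','s10');d=grab('scene','c10')
A=crop(c,(350,140,450,260),4,[]);B=crop(d,(215,160,315,280),4,[])
cv2.imwrite('pics/ov10.png',np.hstack([A,B]))"
```

```text
(no output)
```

View pics/ov10.png

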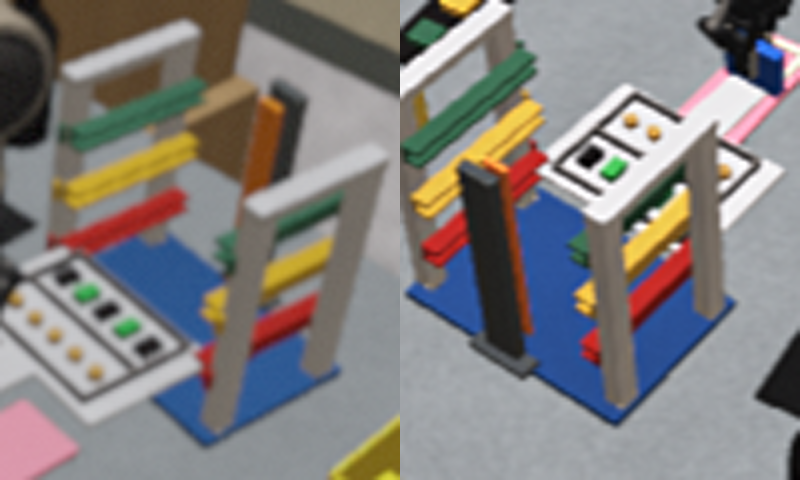

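The sheet's leading corners are inside the red channels on both sides (≈(60,245) and (200,365) in the left panel), and there is no contact force. Continuing.

Call:
servo_tool(
  series=[1,0.18,-0.027,0,0,1,0.18,-0.027,0,0,1,0.18,-0.027,0,0,1,0.18,-0.027,0,0,1,0.18,-0.027,0,0,1,0.18,-0.027,0,0],
)

```text
time: 14.8
eef_pos: [0.5077, -0.1171, 0.2518]
eef_rot: [2.368, 2.04, 0.001]
force: [1.4, -0.1, -2.2]
opening: 0.156
```

```bash
python3 st.py
```

```text
t 14.8 pos [ 507.7 -117.1  251.8] jaw deg -8.51 tilt [ 0.0114 -0.0123 -0.9999] F [ 1.4 -0.1 -2.2] M [0.06 0.33 0.01] op 0.156
lead edge t rel mouth 49.7 (rack x -20.3) lateral handle -0.1 centre 0.0 lead 0.1 yaw err 0.04 pitch slope est 0.0070
underside z: handle 62.8 lead 64.3 Frack x,y,z 1.4 0.1 -2.2
```

Call:
servo_tool(
  series=[1,0.18,-0.027,0,0,1,0.18,-0.027,0,0,1,0.18,-0.027,0,0,1,0.18,-0.027,0,0,1,0.18,-0.027,0,0,1,0.18,-0.027,0,0,1,0.18,-0.027,0,0,1,0.18,-0.027,0,0,1,0.18,-0.027,0,0],
)

```text
time: 15.92
eef_pos: [0.5597, -0.1249, 0.2516]
eef_rot: [2.368, 2.04, 0.001]
force: [0.3, 0.2, -3.1]
opening: 0.154
```

```bash
python3 st.py; python3 -c "
from h import *
grab('wrist','w11')"; python3 lvl.py w11 -8.5
```

```text
t 15.93 pos [ 559.7 -124.9  251.6] jaw deg -8.51 tilt [ 0.0109 -0.0121 -0.9999] F [ 0.3  0.2 -3.1] M [ 0.01  0.35 -0.  ] op 0.154
lead edge t rel mouth 102.2 (rack x 32.2) lateral handle -0.0 centre 0.1 lead 0.1 yaw err 0.04 pitch slope est 0.0066
underside z: handle 62.6 lead 63.9 Frack x,y,z 0.3 0.2 -3.1
neck 4784 z mean/sd 0.0664 0.0006 slopes [ 0.0074 -0.0084] t [ 0.589  0.647 -0.06  -0.023]
rim 1954 z mean/sd 0.0661 0.0006 slopes [ 0.0045 -0.0117] t [0.651 0.748 0.031 0.047]
all 12067 z mean/sd 0.0664 0.0007 slopes [ 0.006  -0.0076] t [ 0.589  0.766 -0.039  0.047]
```

Call:
servo_tool(
  series=[1,0.08,-0.012,0,0,1,0.08,-0.012,0,0,1,0.08,-0.012,0,0],
)

```text
time: 16.35
eef_pos: [0.5678, -0.1261, 0.2515]
eef_rot: [2.368, 2.04, 0.001]
force: [-0.7, -0.1, -3.2]
opening: 0.156
```

```bash
python3 st.py
```

```text
t 16.35 pos [ 567.8 -126.1  251.5] jaw deg -8.51 tilt [ 0.0114 -0.0122 -0.9999] F [-0.7 -0.1 -3.2] M [0.03 0.33 0.01] op 0.156
lead edge t rel mouth 110.4 (rack x 40.4) lateral handle -0.0 centre 0.1 lead 0.1 yaw err 0.04 pitch slope est 0.0070
underside z: handle 62.6 lead 64.0 Frack x,y,z -0.7 -0.2 -3.2
```

Call:
servo_tool(
  series=[1,0.06,-0.009,0,0,1,0.06,-0.009,0,0,1,0.06,-0.009,0,0],
)

```text
time: 16.73
eef_pos: [0.5735, -0.127, 0.2516]
eef_rot: [2.368, 2.04, 0.001]
force: [0.1, 0.2, -2.8]
opening: 0.156
```

Call:
servo_tool(
  series=[1,0.06,-0.009,0,0,1,0.06,-0.009,0,0],
)

```text
time: 16.98
eef_pos: [0.5773, -0.1275, 0.2516]
eef_rot: [2.368, 2.04, 0.001]
force: [0.9, -1.0, -2.6]
opening: 0.155
```

Call:
servo_tool(
  series=[1,0.06,-0.009,0,0,1,0.06,-0.009,0,0],
)

```text
time: 17.23
eef_pos: [0.5812, -0.1281, 0.2515]
eef_rot: [2.368, 2.04, 0.001]
force: [0.0, 0.8, -3.4]
opening: 0.154
```

Call:
servo_tool(
  series=[1,0.06,-0.009,0,0,1,0.06,-0.009,0,0],
)

```text
time: 17.48
eef_pos: [0.5847, -0.1286, 0.2514]
eef_rot: [2.368, 2.04, -0.0]
force: [-4.0, 0.7, -1.5]
opening: 0.151
```

Call:
servo_tool(
  series=[1,0.06,-0.009,0,0,1,0.06,-0.009,0,0],
)

```text
time: 17.73
eef_pos: [0.5879, -0.1291, 0.2514]
eef_rot: [2.37, 2.041, -0.002]
force: [-4.4, -0.0, -0.2]
opening: 0.152
```

Contact at leading edge ≈ 57 mm, with a steady 4 N: the bar is moving. I'll continue one small row at a time.

Call:
servo_tool(
  series=[1,0.05,-0.0075,0,0],
)

```text
time: 17.85
eef_pos: [0.5894, -0.1293, 0.2515]
eef_rot: [2.37, 2.042, -0.003]
force: [-4.3, -0.1, -0.7]
opening: 0.157
```

```bash
python3 st.py
```

```text
t 17.85 pos [ 589.4 -129.3  251.5] jaw deg -8.51 tilt [ 0.0075 -0.0113 -0.9999] F [-4.3 -0.1 -0.7] M [ 0.09  0.57 -0.01] op 0.157
lead edge t rel mouth 131.7 (rack x 61.7) lateral handle 0.1 centre 0.2 lead 0.2 yaw err 0.04 pitch slope est 0.0031
underside z: handle 62.6 lead 63.2 Frack x,y,z -4.2 -0.8 -0.7
```

Call:
servo_tool(
  series=[1,0.05,-0.0075,0,0],
)

```text
time: 17.98
eef_pos: [0.5909, -0.1295, 0.2515]
eef_rot: [2.37, 2.042, -0.003]
force: [-4.9, 0.3, -0.7]
opening: 0.153
```

```bash
python3 st.py
```

```text
t 17.98 pos [ 590.9 -129.5  251.5] jaw deg -8.51 tilt [ 0.0073 -0.0112 -0.9999] F [-4.9  0.3 -0.7] M [ 0.16  0.62 -0.06] op 0.153
lead edge t rel mouth 133.2 (rack x 63.2) lateral handle 0.1 centre 0.2 lead 0.2 yaw err 0.04 pitch slope est 0.0029
underside z: handle 62.6 lead 63.2 Frack x,y,z -4.9 -0.4 -0.7
```

Call:
servo_tool(
  series=[1,0.04,-0.006,0,0],
)

```text
time: 18.1
eef_pos: [0.5922, -0.1298, 0.2516]
eef_rot: [2.37, 2.042, -0.003]
force: [-3.4, 1.3, 0.0]
opening: 0.153
```

Call:
servo_tool(
  series=[1,0.04,-0.006,0,0],
)

```text
time: 18.23
eef_pos: [0.5931, -0.1299, 0.2515]
eef_rot: [2.371, 2.042, -0.004]
force: [-7.9, 1.7, 1.1]
opening: 0.153
```

Call:
servo_tool(
  series=[1,0.03,-0.0045,0,0],
)

```text
time: 18.35
eef_pos: [0.5935, -0.1299, 0.2514]
eef_rot: [2.372, 2.044, -0.006]
force: [-9.9, 1.6, 1.5]
opening: 0.151
```

```bash
python3 st.py
```

```text
t 18.35 pos [ 593.5 -129.9  251.4] jaw deg -8.51 tilt [ 0.0037 -0.0104 -0.9999] F [-9.9  1.6  1.5] M [ 0.07  1.04 -0.06] op 0.151
lead edge t rel mouth 135.2 (rack x 65.2) lateral handle 0.1 centre 0.2 lead 0.3 yaw err 0.04 pitch slope est -0.0008
underside z: handle 62.4 lead 62.2 Frack x,y,z -10.0 0.2 1.5
```

Call:
servo_tool(
  series=[1,0.03,-0.0045,0,0],
)

```text
time: 18.48
eef_pos: [0.5939, -0.1299, 0.2515]
eef_rot: [2.374, 2.045, -0.008]
force: [-9.6, 1.6, 3.2]
opening: 0.153
```

```bash
python3 st.py; python3 -c "
from h import *
grab('wrist','w12')"; python3 lvl.py w12 -8.5
```

```text
t 18.48 pos [ 593.9 -129.9  251.5] jaw deg -8.51 tilt [ 0.0016 -0.01   -0.9999] F [-9.6  1.6  3.2] M [ 0.09  0.83 -0.07] op 0.153
lead edge t rel mouth 135.2 (rack x 65.2) lateral handle 0.2 centre 0.3 lead 0.3 yaw err 0.04 pitch slope est -0.0030
underside z: handle 62.5 lead 61.9 Frack x,y,z -9.8 0.1 3.2
neck 4869 z mean/sd 0.0663 0.0006 slopes [ 0.008  -0.0057] t [ 0.622  0.68  -0.06  -0.023]
rim 514 z mean/sd 0.0662 0.0006 slopes [0.0038 0.078 ] t [0.684 0.779 0.031 0.034]
all 10868 z mean/sd 0.0664 0.0007 slopes [ 0.0061 -0.007 ] t [ 0.622  0.8   -0.038  0.034]
```

Force went from 4 N to 10 N while the leading edge held at 65 mm, so the bar is at its stop (≈8 mm after contact). Next I relax, lower onto the ledges and open partly.

Call:
servo_tool(
  series=[1,0,0,0,0,1,0,0,-0.05,0,1,0,0,0,0],
)

```text
time: 18.9
eef_pos: [0.5939, -0.1301, 0.2506]
eef_rot: [2.374, 2.044, -0.008]
force: [-4.8, 1.6, 1.8]
opening: 0.154
```

```bash
python3 st.py
```

```text
t 18.9 pos [ 593.9 -130.1  250.6] jaw deg -8.53 tilt [ 0.0019 -0.01   -0.9999] F [-4.8  1.6  1.8] M [ 0.41  0.58 -0.01] op 0.154
lead edge t rel mouth 135.3 (rack x 65.3) lateral handle 0.1 centre 0.1 lead 0.2 yaw err 0.02 pitch slope est -0.0026
underside z: handle 61.7 lead 61.1 Frack x,y,z -5.0 0.9 1.8
```

Call:
servo_tool(
  series=[0.5,0,0,0,0,0.3,0,0,0,0,0.2,0,0,0,0,0.2,0,0,0,0],
)

```text
time: 19.4
eef_pos: [0.5958, -0.1305, 0.2519]
eef_rot: [2.369, 2.04, -0.001]
force: [0.6, 0.3, -0.0]
opening: 0.401
```

```bash
python3 st.py;  python3 -c "
from h import *
grab('wrist','w13')"
```

```text
t 19.4 pos [ 595.8 -130.5  251.9] jaw deg -8.52 tilt [ 0.0095 -0.0122 -0.9999] F [ 0.6  0.3 -0. ] M [ 0.1  -0.01 -0.01] op 0.401
lead edge t rel mouth 138.5 (rack x 68.5) lateral handle -0.3 centre -0.2 lead -0.2 yaw err 0.03 pitch slope est 0.0052
underside z: handle 62.9 lead 64.0 Frack x,y,z 0.6 0.4 -0.0
```

View pics/w13.png

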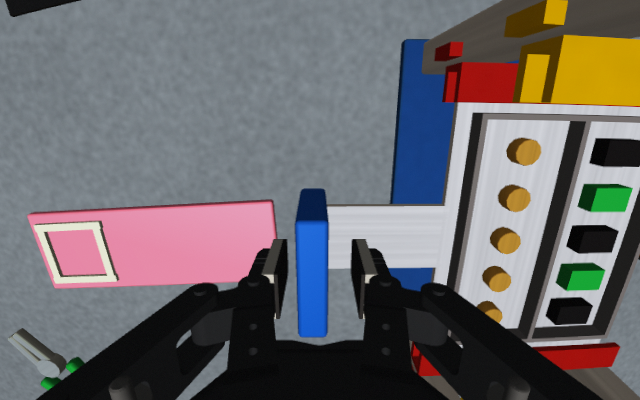

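Released: the handle at (312,260) stands clear between the pads and the sheet is in the red rails. Lifting straight up.

Call:
servo_tool(
  series=[0.2,0,0,0.3,0,0.2,0,0,0.7,0,0.2,0,0,0.9,0,0.2,0,0,0.9,0,0.2,-0.4,0.05,0.9,0,0.2,-0.8,0.1,0.8,0,0.2,-0.8,0.1,0.3,0,0.2,-0.8,0.1,0,0,0.2,0,0,0,0],
)

```text
time: 20.58
eef_pos: [0.509, -0.1194, 0.4059]
eef_rot: [2.364, 2.036, 0.004]
force: [0.6, -0.6, 0.4]
opening: 0.401
```

```bash
python3 st.py;  python3 - <<'E'
from ov import *
w=grab('wrist','w14');c=grab('side','s14');d=grab('scene','c14')
A=crop(c,(340,140,460,260),3.3,[]);B=crop(d,(210,150,330,270),3.3,[])
cv2.imwrite('pics/ov14.png',np.hstack([A,B]))
a=np.radians(-8.55);X=np.array([np.cos(a),np.sin(a)]);N=np.array([-X[1],X[0]])
for t,z in(('w13',.112),('w14',.110)):
    c=load(t);h=cv2.cvtColor(c['frame'],cv2.COLOR_BGR2HSV);P=cloud(c)
    m=(h[...,0]>95)&(h[...,0]<130)&(h[...,1]>120)&(abs(P[...,2]-.11)<.008)
    print(m.sum(),np.nanmedian(P[...,2][m])); r,b=rect(c,m,z,t+' handle'); q=np.array(r[0]);print('handle rack x',(q@X-746.8).round(1),'y',(q@N+42.2).round(1))
E
```

```text
t 20.57 pos [ 509.  -119.4  405.9] jaw deg -8.52 tilt [ 0.0159 -0.0146 -0.9998] F [ 0.6 -0.6  0.4] M [-0.04 -0.05 -0.01] op 0.401
lead edge t rel mouth 52.0 (rack x -18.0) lateral handle -2.5 centre -2.4 lead -2.4 yaw err 0.03 pitch slope est 0.0118
underside z: handle 216.9 lead 219.4 Frack x,y,z 0.7 -0.5 0.4
3784 0.11091310805379101
w13 handle c [ 594.9 -127.3] size [13.3 61.8] long axis deg 81.46
handle rack x -139.6 y 4.8
1033 0.11070142280762696
w14 handle c [ 593.  -128.9] size [16.3 60.4] long axis deg 81.43
handle rack x -141.3 y 2.8
```

View pics/ov14.png

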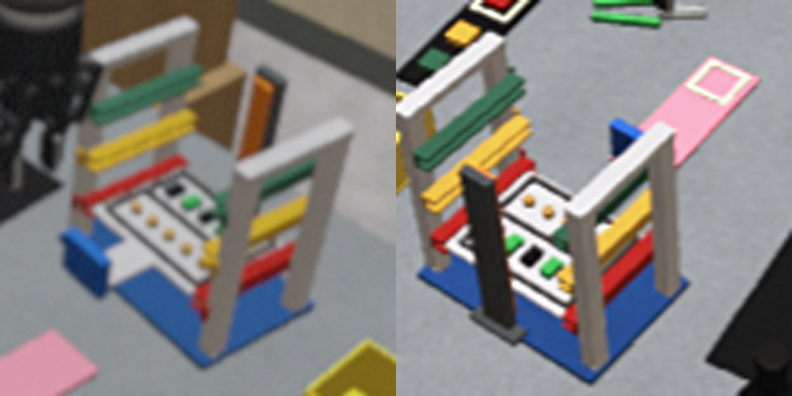

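View pics/w14.png

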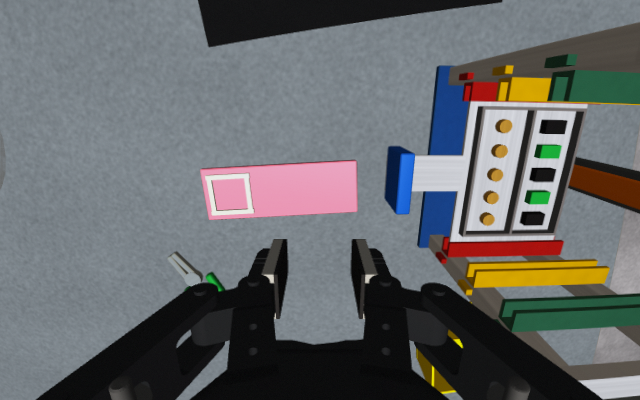

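The tray rests on the red ledges with its handle at rack x ≈ −140 mm, so the leading edge is at ≈ 65 mm, the stop position I felt. The hand is clear, so I hand in.

```bash
python3 -c "
from h import *
print(hand_in())"; python3 st.py | head -1
```

```text
the job is handed in; nothing more can be done
None
the job is handed in; nothing more can be done
```

The tray is in the red (lowest) rail pair, pushed fully home against the orange bar's stop. The tag in the white frame of the black order board was red. I released the tray, drew the hand clear and handed the job in at about 20.7 s.

**Feeling for the bar:**
- The leading edge met the bar between 54 and 57 mm behind the rack's origin, and it moved at a steady 4 N or so.
- Force then rose to about 10 N with the edge holding at 65 mm, roughly 8 mm of travel, and I stopped pushing there.

**Last checks:**
- **Tray:** the handle is at rack x ≈ −140 mm, which puts the leading edge at about 65 mm. The handle top at about 111 mm fits a tray resting on the red ledges.
- **Hand:** it is clear, with no contact force. I saw no bystander displaced in the views I looked at, but did not measure them.

**What disagreed:**
- **Sideways offset:** the last two wrist pictures put the handle 3–5 mm left of the rack's middle, against about 0 mm from kinematics. The handle's blue side probably shifted that measurement.
- **Side camera:** it read about 4 mm off, so I took the rack's position from the wrist camera.
- **Level:** the tray pitched nose-down while carried, up to an estimated 1.8° on the look over the rack. It was within about 0.5° when it entered the rails.

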